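# Shade a row of thread cones on the thread rack

### The job

The thread rack is kept in order of shade, and the white cone at one end and the black cone at the other are already on their pins. Stand the four loose pink-to-burgundy thread cones, foot down and fully seated, on the four empty pins between them, one on each pin, so that the row darkens steadily from the white cone to the black one. Leave the white and black cones on their pins, and do not shift the pin case, the tape measure or the navy spool.

Things in the scene. Friction and masses are not known exactly. Their poses are not given: they have to be found in the camera images.
- thread_rack: Fixed wooden board 70 (x) x 396 (y) x 18 mm with six upright pins at x = 0, y = -165, -99, -33, 33, 99, 165 mm, 12 mm thick, round tips 98 mm above the table. Origin: under its centre, on the table. A seated cone's foot rests on the board (18 mm up), play 4 mm. Beyond it stands a fixed grey drawer unit, 0.21 m high (world x 0.55 to 0.75, y -0.11 to 0.11).
- cone_white: White thread cone, standing on one of the two end pins of the rack (either end). Hollow, foot 52 mm across, top 38, height 85 (45 across at mid height), 50 to 100 g; open bore right through, 34 mm wide at the foot, 20 at the top. Origin: centre of the foot's underside; z up out of the narrow end. Round: yaw has no meaning. 
- cone_black: Black thread cone, standing on the other end pin of the rack. Hollow, foot 52 mm across, top 38, height 85 (45 across at mid height), 50 to 100 g; open bore right through, 34 mm wide at the foot, 20 at the top. Origin: centre of the foot's underside; z up out of the narrow end. Round: yaw has no meaning. 
- cone_pale_pink: Pale pink thread cone, the lightest of the four loose ones. Hollow, foot 52 mm across, top 38, height 85 (45 across at mid height), 50 to 100 g; open bore right through, 34 mm wide at the foot, 20 at the top. Origin: centre of the foot's underside; z up out of the narrow end. Round: yaw has no meaning. At the start it stands upright on the table.
- cone_rose: Rose (mid pink) thread cone, second lightest. Hollow, foot 52 mm across, top 38, height 85 (45 across at mid height), 50 to 100 g; open bore right through, 34 mm wide at the foot, 20 at the top. Origin: centre of the foot's underside; z up out of the narrow end. Round: yaw has no meaning. At the start it stands upright on the table.
- cone_crimson: Crimson (deep red) thread cone, second darkest. Hollow, foot 52 mm across, top 38, height 85 (45 across at mid height), 50 to 100 g; open bore right through, 34 mm wide at the foot, 20 at the top. Origin: centre of the foot's underside; z up out of the narrow end. Round: yaw has no meaning. At the start it stands upright on the table.
- cone_burgundy: Burgundy (very dark red, almost brown-black) thread cone, the darkest of the four loose ones. Hollow, foot 52 mm across, top 38, height 85 (45 across at mid height), 50 to 100 g; open bore right through, 34 mm wide at the foot, 20 at the top. Origin: centre of the foot's underside; z up out of the narrow end. Round: yaw has no meaning. At the start it stands upright on the table.
- pin_case: Bystander: flat see-through yellowish box of pins, 48 x 89 x 31 mm, lying; origin under its centre.
- tape_measure: Bystander: flat round white tape measure, 52 mm case, 15 mm high, with a short yellow tongue; origin under the middle of its 71 mm length.
- spool_navy: Bystander: small standing spool of navy blue thread, 31 mm across, 56 mm tall; origin under its centre.

How it is judged:
By the outcome, as a careful person would: the job done as asked, in the order asked, and still so for the second after the job is handed in, with the robot touching nothing.
It also fails if it takes over 120 s, if anything falls off the work surface, if the arm or the gripper's body presses on something with over 40 N, if the wrist force passes 120 N, or if a joint passes its speed limit or range.

### The arm

A 6-joint arm with a two-finger parallel gripper is mounted at the origin on a cart in front of the work surface, level with it; the furniture and walls round the work are solid. World frame = base frame: x ahead of the robot, y to its left, z up, the work surface at z = 0. Lengths are in mm, angles in rad, forces in N, time in s.
With the tool pointing down it reaches from about 300 to 775 mm from the base axis. Payload 14.6 kg.
Tool frame: the origin (TCP) lies between the finger pads; the fingertips stand manip.tip_reach ahead of it and the grasp point (between the pads) lies 5 mm behind it (manip.tip_reach is the distance from the TCP to the fingertips, in mm); z points along the fingers, y is the line along which they close (so a half turn about z gives the same grasp; the last joint's range is limited). The gripper opens to 94 mm and grips with 3 to 60 N. Pads are 16 mm wide; open, the fingers measure 119 mm over their backs; the gripper's body (75 mm by 177 mm) begins 78 mm behind the grasp point.
Start: joints at [-1.393, 0.3, 1.521, -0, 1.321, -0.067], TCP at [133.293, -533.594, 219.446] pointing down, gripper open.
Joint ranges: [-3.03, 3.03], [-0.79, 2.21], [0.23, 2.52], [-1.04, 4.18], [0, 3.07], [-2.55, 2.55]. Speed limits (rad/s): [2.22, 2.22, 2.57, 3.14, 3.14, 3.14].

### API

Orientations are given as [roll, pitch, yaw] about the fixed x, y, z axes, in that order (R = Rz(yaw) Ry(pitch) Rx(roll)).
In Python, from cell import manip gives the robot as it stands. The module is installed in compiled form; this text tells all that it offers.
- The arm moves only by the shell command python3 -m creep 'ROWS' [FORCE]. ROWS is JSON, a list of rows, each a list of 3 entries, a list of its own where there are three numbers: the opening, from -1 (shut) to 1 (fully open), then the shift along the tool's x, y, z in cm, then the turn about the tool's z in units of 5 degrees (1.0 is 5 degrees). In form: [[grip, [tx, ty, tz], roll], ...]. A call has 1 to 12 rows; each row is the pose to reach, as a shift and turn from the pose commanded when the call began, along the tool's axes at that moment; what a row does not reach only later rows make up. A row lasts 1/10 s, in which the tool goes at most 50 mm and 8.59 degrees, less where a joint would pass 70% of its speed; a pose out of reach is approached as far as the arm can. A call with a gripper value outside its range is refused whole. The fingers move at their own pace and stop on an object; FORCE is the grip in N (left out, the last holds). Time passes only in rows, so rows that repeat a pose let the fingers close. It gives the time, the measured TCP pose, the force, the opening and the grip force at its end, in the units of the state.
- manip.read_state(): the state, without advancing time (a new reading comes with each control period).
- manip.camera(name): name is "scene" or "top"; returns the picture (420x560x3 uint8, red, green, blue); there is no depth.
- manip.camera_params(name): a dict with "fovy" (degrees; the focal length in pixels is half the picture's height over the tangent of half this angle, whatever the lens; pixels are square), "cx", "cy" (the principal point, pixels), "k1" (the pictures are not rectified: a ray, as slopes to the right and down, at radius r is drawn at 1 + k1 r^2 times it, then the intrinsics apply), "origin" and "attitude" of the camera in the world. Camera axes: x right, y down, z forward; pixel columns grow to the right and rows downward; lengths in mm; the calibration is good to about 2 mm. A picture is of the moment at which its call begins. camera_params takes no time and is no camera call.
- manip.sign_off(): hands the job in; it is judged then, once.
The state is a dict: "clock": time; "joints": joint angles; "qd": joint speeds; "effort": joint torques, N m; "eef_pos": TCP position; "eef_rot": TCP orientation; "wrist_force": force on the tool from outside, world axes, zero at the start; "moment": the same for the moment, N m; "finger_gap": finger opening in mm; "finger_force": force on a finger pad.
Only numpy, scipy, OpenCV 4.12 (cv2) and the standard library are available. Lean on these libraries where they do the work, as an engineer would, in place of code of your own. Each camera call takes 0.05 s, during which the arm holds its last target. There are 200 camera calls.

## Working session

There is one attempt and no reset: what is moved stays moved. The work goes in short steps, Python scripts to look and compute and a shell command to move; the robot and the scene stay as the last step left them, time stands still between calls to the robot, and variables do not carry over. Pictures are saved under pics/ and viewed, at most 14 in all, crops included, and the job is handed in when it is done.

```bash
mkdir -p pics
python3 - <<'E'
from cell import manip
import cv2
for n in("scene","top"):
    cv2.imwrite(f"pics/{n}0.png",cv2.resize(manip.camera(n)[:,:,::-1],(800,600)))
    print(n,manip.camera_params(n))
print(manip.read_state(),manip.tip_reach)
E
```

```text
scene {'fovy': 42.40777501622436, 'cx': 285.21861505168073, 'cy': 213.3734772887815, 'k1': 0.031619774752760496, 'origin': array([-323.6127351 ,  535.20408185, 1090.98365871]), 'attitude': array([-2.39373253,  0.01396612, -2.10648254])}
top {'fovy': 48.60727317362574, 'cx': 275.30681008958237, 'cy': 202.73591285797158, 'k1': -0.07898136003952783, 'origin': array([ 445.80781983,   84.03138302, 1171.09252812]), 'attitude': array([-3.06553430e+00, -2.88496620e-03, -1.56641984e+00])}
{'clock': 0.1, 'joints': array([-1.39261569e+00,  3.00409563e-01,  1.52153303e+00, -1.76403401e-05,
        1.32068377e+00, -6.66130467e-02]), 'qd': array([ 0.00025926, -0.00135703, -0.00129921,  0.00018959, -0.0014924 ,
       -0.00094241]), 'effort': array([ 7.82303487e-04, -5.32645619e+01, -3.53286195e+01,  7.09365914e-02,
        2.34462053e-02, -4.89072829e-05]), 'eef_pos': array([ 133.24213066, -533.38616867,  218.94039744]), 'eef_rot': array([-3.14056009e+00, -5.17589052e-05,  2.44798037e-01]), 'wrist_force': array([0.45370027, 0.61728846, 0.12210737]), 'moment': array([ 0.01921967, -0.0148602 , -0.00433956]), 'finger_force': 0.0, 'finger_gap': 93.99172131523407} 14.0
```

View pics/top0.png

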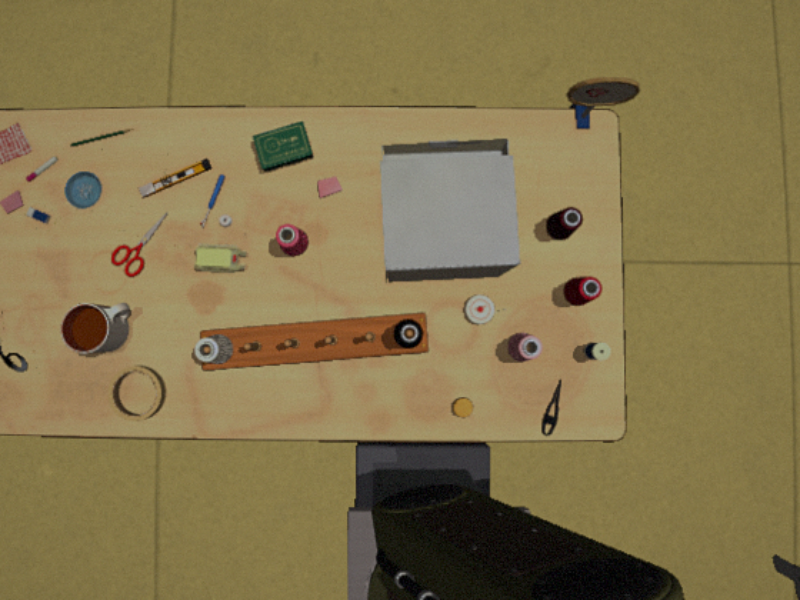

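View pics/scene0.png

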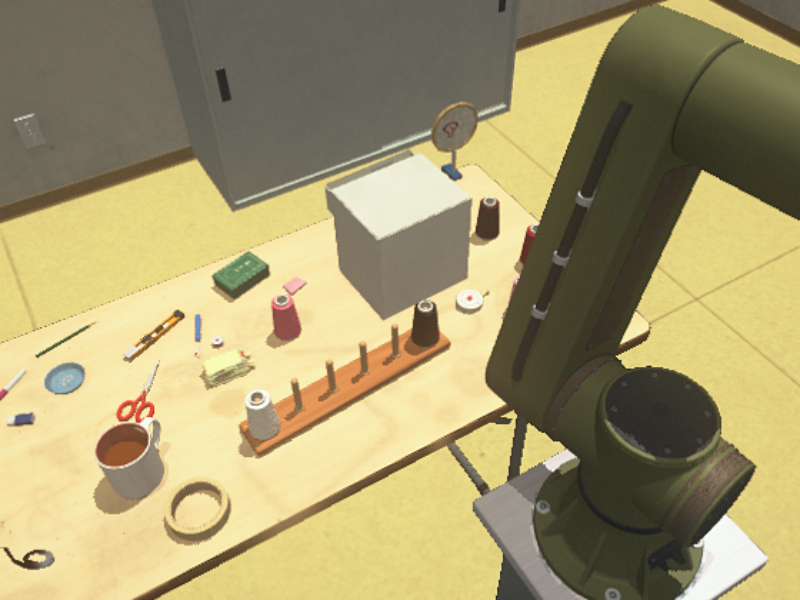

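The top view shows white at the left (+y) end (208,349) and black at the right (408,333). The loose cones are rose (291,238), burgundy (572,218), crimson (592,288) and pale pink (530,347). The bystanders are the tape measure (480,309), navy spool (598,351) and pin case (218,259). Next I'll enlarge two crops.

```bash
cat > h.py <<'E'
from cell import manip
import numpy as np, cv2
from scipy.spatial.transform import Rotation as R
def K(n):
    p=manip.camera_params(n); f=210/np.tan(np.radians(p['fovy']/2))
    return p,np.array([[f,0,p['cx']],[0,f,p['cy']],[0,0,1.]]),np.array([p['k1'],0,0,0]),R.from_euler('xyz',p['attitude']).as_matrix()
def world(n,u,v,z):
    p,k,d,A=K(n)
    q=cv2.undistortPoints(np.array([[[u,v]]],float),k,d)[0,0]
    r=A@np.array([*q,1]); o=p['origin']
    return (o+r*(z-o[2])/r[2])[:2]
def proj(n,P):
    p,k,d,A=K(n)
    c=(np.atleast_2d(P)-p['origin'])@A
    return cv2.projectPoints(c.reshape(-1,1,3),np.zeros(3),np.zeros(3),k,d)[0][:,0]
def crop(n,x,y,w,h,s,f):
    im=manip.camera(n)[y:y+h,x:x+w,::-1]
    cv2.imwrite(f,cv2.resize(im,None,fx=s,fy=s,interpolation=cv2.INTER_CUBIC))
E
python3 - <<'E'
from h import *
crop("top",130,150,180,120,4,"pics/a.png")
crop("top",325,135,115,130,4.5,"pics/b.png")
E
```

```text
(no output)
```

View pics/a.png

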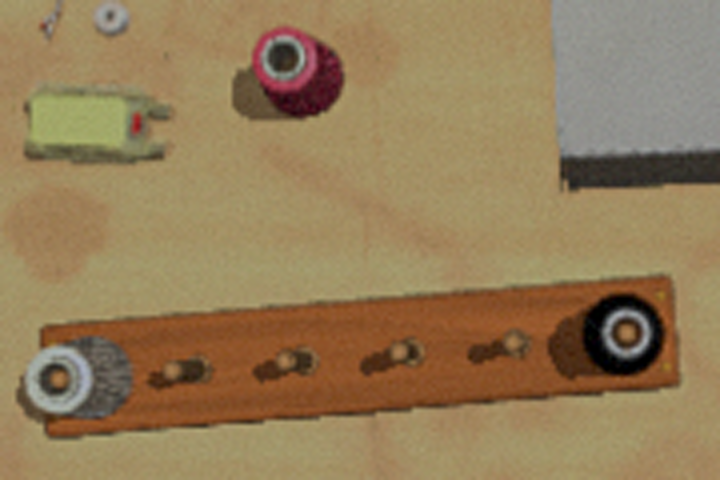

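View pics/b.png

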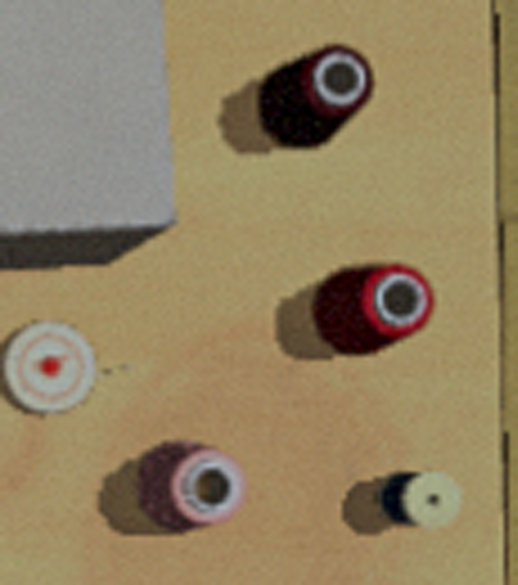

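Read off the crops: 
- **Crop a, pin tips:** (173,370), (290,361), (403,351), (516,343)
- **Crop a, cone tops:** white (58,380), black (627,332), rose (284,59)
- **Crop b, cone tops:** burgundy (340,79), crimson (402,299), pale pink (210,487)
- **Crop b, bystanders:** spool (433,499), tape (48,367)

Run:
```python
from h import *
a=lambda u,v,z:world("top",130+(u+.5)/4-.5,150+(v+.5)/4-.5,z)
b=lambda u,v,z:world("top",325+(u+.5)/4.5-.5,135+(v+.5)/4.5-.5,z)
np.set_printoptions(precision=1,suppress=True)
pins=[a(58,380,103),a(173,370,97),a(290,361,97),a(403,351,97),a(516,343,97),a(627,332,103)]
P=np.array(pins);print("pins",P,np.linalg.norm(np.diff(P,axis=0),axis=1))
ts=np.array([165,99,33,-33,-99,-165])
# rigid fit
c=P.mean(0);d=(ts[:,None]*(P-c)).sum(0);d/=np.linalg.norm(d);print("centre",c,"yaw",np.arctan2(-d[0],d[1]))
F=c+ts[:,None]*d;print("fit",F,"\nres",P-F)
C=np.array([a(40,325,18),a(668,275,18),a(680,385,18),a(47,437,18)]);print("corners",C,C.mean(0))
for n,p in dict(rose=a(284,59,85),burg=b(340,79,85),crim=b(402,299,85),pink=b(210,487,85),spool=b(433,499,56),tape=b(48,367,15),drawerR=b(175,222,210),case=a(80,125,31)).items(): print(n,p,np.hypot(*p),np.degrees(np.arctan2(p[1],p[0])))
s=lambda x,y,z:print(proj("scene",[x,y,z])*800/560)
for q in F[1:5]: s(*q,98)
s(*a(284,59,85),85); s(*b(340,79,85),85)
```

```text
pins [[429.1 382.9]
 [435.3 317.5]
 [441.  249.8]
 [447.1 184.5]
 [452.  119.4]
 [458.6  55.6]] [65.6 68.  65.5 65.3 64.1]
centre [443.9 218.3] yaw 0.08847916704693513
fit [[429.3 382.6]
 [435.1 316.9]
 [440.9 251.2]
 [446.8 185.4]
 [452.6 119.7]
 [458.4  53.9]] 
res [[-0.2  0.2]
 [ 0.2  0.6]
 [ 0.  -1.4]
 [ 0.3 -0.9]
 [-0.6 -0.3]
 [ 0.2  1.7]]
corners [[461.8 418.8]
 [495.   28. ]
 [427.   20.5]
 [392.5 412.8]] [444.1 220. ]
rose [618.7 258.1] 670.3253494371122 22.643492029113794
burg [ 650.7 -215.4] 685.3689582830327 -18.314620022220748
crim [ 534.1 -246.2] 588.0736174915569 -24.745944319152898
pink [ 435.6 -143.5] 458.63934631444687 -18.23327595552514
spool [ 429.  -270.1] 506.9605566329802 -32.193718574936085
tape [501.  -68.5] 505.70444232310774 -7.78782065009189
drawerR [ 559.2 -102.3] 568.5035599109199 -10.363543461442632
case [585.7 393.1] 705.3728126992665 33.872494503408234
[[292.4 377.4]]
[[327.3 358.4]]
[[360.7 340.2]]
[[392.9 322.7]]
[[279.9 298.5]]
[[487.6 199.8]]
```

The rack fit agrees with the 66 mm pitch, and the corner centre agrees within 2 mm. Shade order in y: pale pink 317, rose 251, crimson 185, burgundy 120. I'll start with pale pink, with the tool yawed to 90° so the fingers close along x.

```bash
cat >> h.py <<'E'
def go(x,y,z,yaw=None):
    s=manip.read_state(); A=R.from_euler('xyz',s['eef_rot']).as_matrix()
    d=A.T@(np.array([x,y,z])-s['eef_pos'])/10
    y0=s['eef_rot'][2]; print('shift cm',d.round(2),'turn',None if yaw is None else round(-np.degrees(yaw-y0)/5,2),'yaw',y0.round(3))
E
python3 -c "
from h import *
go(435.6,-143.5,170,np.pi/2)"
```

```text
shift cm [ 38.78 -30.5    4.93] turn -15.2 yaw 0.245
```

```bash
r='x'; python3 -m creep '[[1,[38.8,-30.5,4.9],-15.2],[1,[38.8,-30.5,4.9],-15.2],[1,[38.8,-30.5,4.9],-15.2],[1,[38.8,-30.5,4.9],-15.2],[1,[38.8,-30.5,4.9],-15.2],[1,[38.8,-30.5,4.9],-15.2],[1,[38.8,-30.5,4.9],-15.2],[1,[38.8,-30.5,4.9],-15.2],[1,[38.8,-30.5,4.9],-15.2],[1,[38.8,-30.5,4.9],-15.2],[1,[38.8,-30.5,4.9],-15.2],[1,[38.8,-30.5,4.9],-15.2]]' 30
python3 - <<'E'
from h import *
go(435.6,-143.5,40,np.pi/2)
crop("scene",0,0,560,420,1.4,"pics/c.png")
E
```

```text
clock: 1.4
eef_pos: [435.9, -143.0, 170.2]
eef_rot: [-3.141, -0.0, 1.573]
wrist_force: [-0.3, 0.2, 0.6]
finger_gap: 94.1
finger_force: 0.0
shift cm [-0.05 -0.02 13.02] turn 0.03 yaw 1.573
```

View pics/c.png

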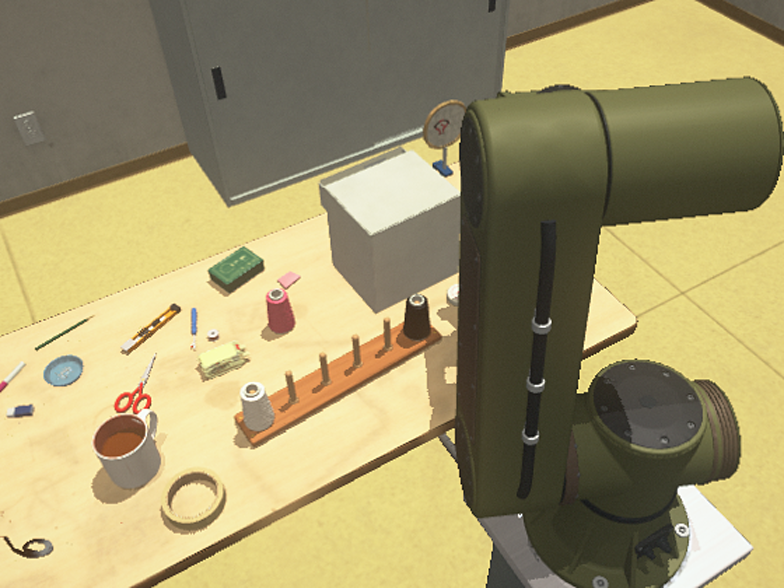

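The arm hides pale pink from the scene camera, and the rest of the table is undisturbed (rose 280,310; white 257,405). The arm tracks accurately, so I'll descend and grip.

```bash
python3 -m creep '[[1,[0,0,4],0],[1,[0,0,8],0],[1,[0,0,11],0],[1,[0,0,13],0],[1,[0,0,13],0],[-1,[0,0,13],0],[-1,[0,0,13],0],[-1,[0,0,13],0],[-1,[0,0,13],0],[-1,[0,0,13],0],[-1,[0,0,13],0],[-1,[0,0,13],0]]' 25; python3 -m creep '[[-1,[0,0,0],0],[-1,[0,0,0],0],[-1,[0,0,0],0],[-1,[0,0,-1],0],[-1,[0,0,-3],0],[-1,[0,0,-6],0],[-1,[0,0,-10],0],[-1,[0,0,-14],0],[-1,[0,0,-16],0],[-1,[0,0,-16],0]]' 25;  python3 - <<'E'
from h import *
go(435.1,316.9,205,np.pi/2)
crop("top",270,110,170,170,3.5,"pics/d.png")
E
```

```text
clock: 2.65
eef_pos: [435.9, -143.6, 40.6]
eef_rot: [3.141, 0.0, 1.571]
wrist_force: [-1.1, 1.3, 1.0]
finger_gap: 45.8
finger_force: 25.0
clock: 3.65
eef_pos: [436.7, -144.0, 203.6]
eef_rot: [3.137, 0.002, 1.571]
wrist_force: [0.5, -0.4, -1.1]
finger_gap: 45.4
finger_force: 24.9
shift cm [46.09 -0.13 -0.23] turn 0.01 yaw 1.571
```

View pics/d.png

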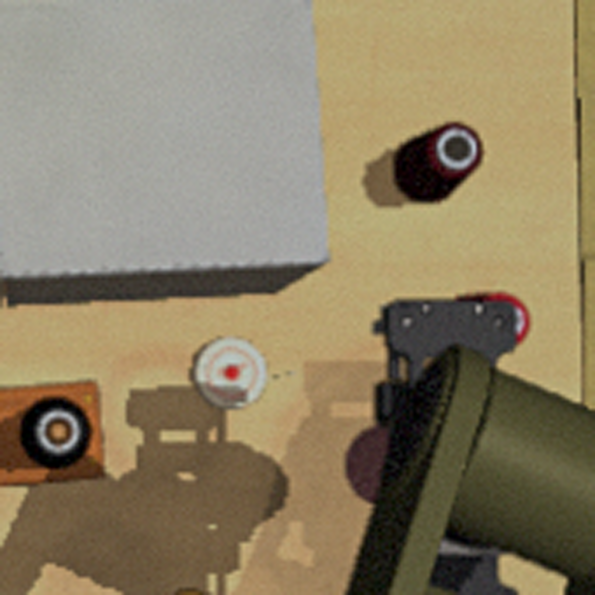

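The cone is lifted: gap steady at 45 mm, weight about 1 N, and its body visible under the gripper at (370,465). Tape (230,372) and crimson (510,318) are in place. I'll carry it at this height to the pin at y 317.

```bash
python3 -m creep '[[-1,[2,0,0],0],[-1,[6,0,0],0],[-1,[11,0,0],0],[-1,[16,0,0],0],[-1,[21,0,0],0],[-1,[26,0,0],0],[-1,[31,0,0],0],[-1,[36,0,0],0],[-1,[40,0,0],0],[-1,[43.5,0,0],0],[-1,[45.5,-0.1,0],0],[-1,[46.1,-0.1,0],0]]'; python3 -m creep '[[-1,[0,0,0],0],[-1,[0,0,0],0],[-1,[0,0,2],0],[-1,[0,0,4],0],[-1,[0,0,4],0]]'
python3 - <<'E'
from h import *
go(435.1,316.9,58,np.pi/2)
crop("scene",130,130,240,200,3,"pics/e.png")
E
```

```text
clock: 4.9
eef_pos: [433.7, 318.6, 198.6]
eef_rot: [-3.139, 0.001, 1.573]
wrist_force: [-0.1, -1.4, 0.2]
finger_gap: 45.6
finger_force: 24.9
clock: 5.4
eef_pos: [433.9, 315.7, 158.3]
eef_rot: [-3.138, 0.002, 1.57]
wrist_force: [0.7, 0.7, -0.1]
finger_gap: 46.0
finger_force: 24.9
shift cm [ 0.15  0.15 10.03] turn -0.01 yaw 1.57
```

View pics/e.png

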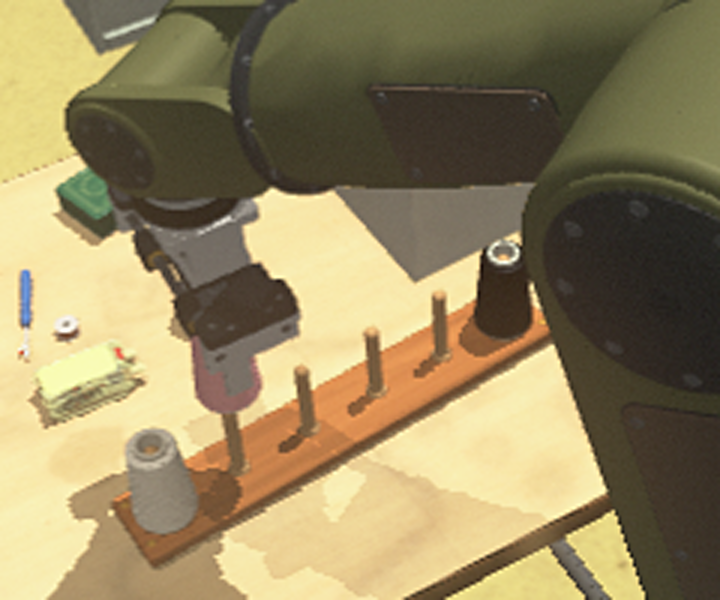

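Pale pink hangs upright over its pin: foot centre (229,400), pin (234,440). I'll lower in stages and watch the force.

```bash
python3 -m creep '[[-1,[0.1,0.1,2],0],[-1,[0.1,0.1,3.5],0],[-1,[0.1,0.1,5],0],[-1,[0.1,0.1,6.5],0],[-1,[0.1,0.1,7.5],0],[-1,[0.1,0.1,8.2],0],[-1,[0.1,0.1,8.8],0],[-1,[0.1,0.1,9.2],0],[-1,[0.1,0.1,9.2],0],[-1,[0.1,0.1,9.2],0]]'; python3 -m creep '[[-1,[0,0,0.3],0],[-1,[0,0,0.6],0],[-1,[0,0,0.7],0],[-1,[0,0,0.7],0]]'
```

```text
clock: 6.45
eef_pos: [435.7, 318.5, 68.8]
eef_rot: [3.141, -0.0, 1.571]
wrist_force: [-0.0, 0.5, -1.4]
finger_gap: 45.8
finger_force: 24.9
clock: 6.85
eef_pos: [435.5, 318.3, 61.2]
eef_rot: [-3.141, 0.0, 1.571]
wrist_force: [0.7, 0.5, -0.0]
finger_gap: 45.9
finger_force: 24.9
```

```bash
python3 -m creep '[[-1,[0,0,0.2],0],[-1,[0,0,0.2],0],[0.5,[0,0,0.2],0],[0.5,[0,0,0.2],0],[0.5,[0,0,0.2],0],[0.5,[0,0,-2],0],[0.5,[0,0,-6],0],[0.5,[0,0,-10],0],[0.5,[0,0,-14],0],[1,[0,0,-15],0],[1,[0,0,-15],0]]'
python3 - <<'E'
from h import *
go(618.7,258.1,190,np.pi/2)
E
```

```text
clock: 7.95
eef_pos: [436.0, 318.6, 212.8]
eef_rot: [3.139, -0.002, 1.571]
wrist_force: [-1.4, -0.0, -0.5]
finger_gap: 83.3
finger_force: 0.0
shift cm [-6.06 18.26  2.32] turn 0.01 yaw 1.571
```

```bash
python3 -m creep '[[1,[-2,6,0],0],[1,[-4,11,0],0],[1,[-5,15,0],0],[1,[-6,18,1],0],[1,[-6.1,18.3,2],0],[1,[-6.1,18.3,2.3],0],[1,[-6.1,18.3,2.3],0]]'
python3 - <<'E'
from h import *
go(618.7,258.1,40,np.pi/2)
crop("scene",130,130,240,200,3,"pics/f.png")
E
```

```text
clock: 8.65
eef_pos: [617.4, 257.8, 186.9]
eef_rot: [-3.139, 0.001, 1.572]
wrist_force: [0.6, 0.3, 0.0]
finger_gap: 94.0
finger_force: 0.0
shift cm [ 0.04  0.17 14.69] turn 0.01 yaw 1.572
```

View pics/f.png

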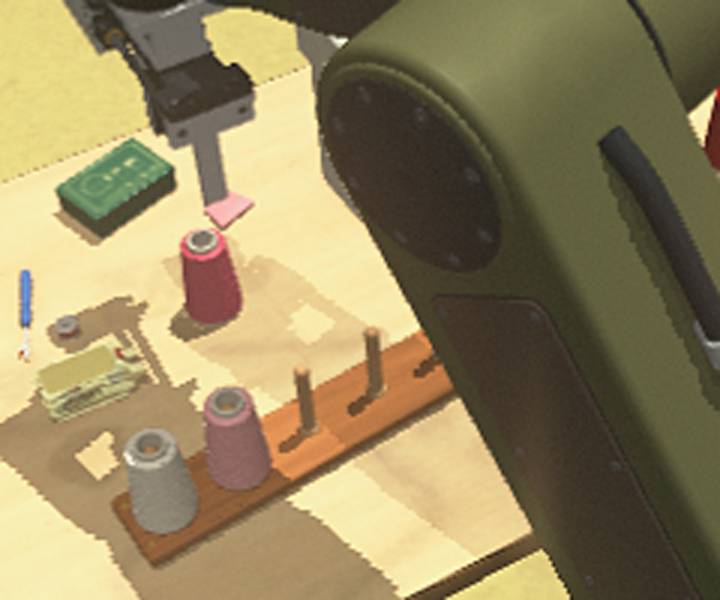

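Pale pink is seated beside white (tops at 228,402 and 152,447), and rose stands under the gripper (210,275). I'll pick rose.

```bash
python3 -m creep '[[1,[0,0.1,4],0],[1,[0,0.1,8],0],[1,[0,0.1,12],0],[1,[0,0.1,14.6],0],[1,[0,0.1,14.6],0],[-1,[0,0.1,14.6],0],[-1,[0,0.1,14.6],0],[-1,[0,0.1,14.6],0],[-1,[0,0.1,14.6],0],[-1,[0,0.1,14.6],0],[-1,[0,0.1,14.6],0],[-1,[0,0.1,14.6],0]]' 25; python3 -m creep '[[-1,[0,0,0],0],[-1,[0,0,0],0],[-1,[0,0,-1],0],[-1,[0,0,-3],0],[-1,[0,0,-6],0],[-1,[0,0,-10],0],[-1,[0,0,-14],0],[-1,[0,0,-16],0],[-1,[0,0,-16],0]]';  python3 - <<'E'
from h import *
go(440.9,252,158,np.pi/2)
E
```

```text
clock: 9.9
eef_pos: [619.6, 257.5, 42.6]
eef_rot: [3.142, -0.0, 1.571]
wrist_force: [-1.3, 0.3, 1.9]
finger_gap: 45.3
finger_force: 25.0
clock: 10.8
eef_pos: [620.6, 257.8, 206.6]
eef_rot: [3.136, -0.002, 1.571]
wrist_force: [0.1, 0.2, -1.1]
finger_gap: 45.0
finger_force: 24.9
shift cm [ -0.58 -17.99   4.75] turn 0.01 yaw 1.571
```

```bash
python3 -m creep '[[-1,[0,-3,0],0],[-1,[0,-7,0],0],[-1,[-0.3,-11,0],0],[-1,[-0.6,-15,0],0],[-1,[-0.6,-17.5,0],0],[-1,[-0.6,-18,0],0],[-1,[-0.6,-18,0],0],[-1,[-0.6,-18,2],0],[-1,[-0.6,-18,4],0],[-1,[-0.6,-18,4.7],0],[-1,[-0.6,-18,4.7],0],[-1,[-0.6,-18,4.7],0]]'
python3 - <<'E'
from h import *
go(440.9,252,60,np.pi/2)
crop("scene",130,130,240,200,3,"pics/g.png")
E
```

```text
clock: 12.0
eef_pos: [440.2, 251.4, 155.9]
eef_rot: [3.141, -0.0, 1.571]
wrist_force: [0.3, 0.3, -1.5]
finger_gap: 45.4
finger_force: 24.9
shift cm [0.06 0.06 9.59] turn 0.0 yaw 1.571
```

View pics/g.png

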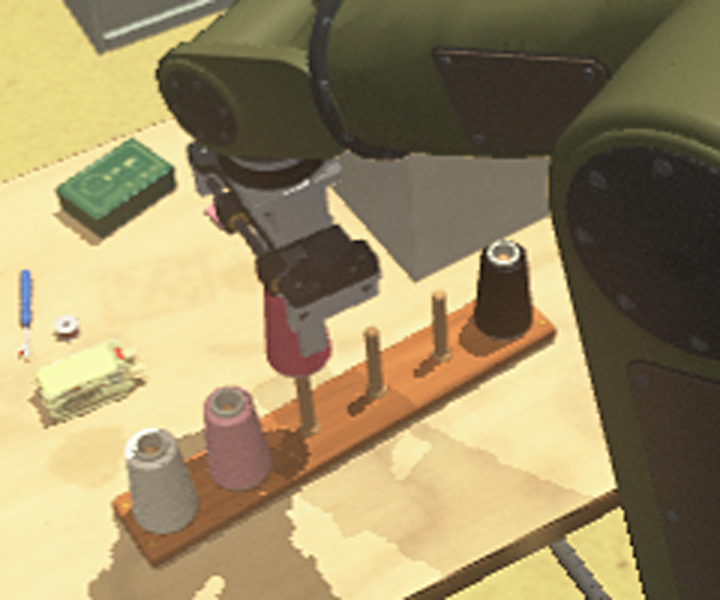

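Rose is over its pin: foot centre (299,362), pin (305,400). Lowering it.

```bash
python3 -m creep '[[-1,[0.1,0.1,2],0],[-1,[0.1,0.1,3.5],0],[-1,[0.1,0.1,5],0],[-1,[0.1,0.1,6.5],0],[-1,[0.1,0.1,7.5],0],[-1,[0.1,0.1,8.2],0],[-1,[0.1,0.1,8.7],0],[-1,[0.1,0.1,9],0],[-1,[0.1,0.1,9.2],0],[-1,[0.1,0.1,9.4],0],[-1,[0.1,0.1,9.4],0],[-1,[0.1,0.1,9.4],0]]'; python3 -m creep '[[-1,[0,0,0.15],0],[-1,[0,0,0.15],0],[0.5,[0,0,0.15],0],[0.5,[0,0,0.15],0],[0.5,[0,0,0.15],0],[0.5,[0,0,-2],0],[0.5,[0,0,-6],0],[0.5,[0,0,-10],0],[0.5,[0,0,-14],0],[1,[0,0,-16],0],[1,[0,0,-16],0],[1,[0,0,-16],0]]'
python3 - <<'E'
from h import *
go(534.1,-246.2,200,np.pi/2)
E
```

```text
clock: 13.25
eef_pos: [440.7, 252.4, 61.6]
eef_rot: [3.141, -0.0, 1.571]
wrist_force: [0.2, 0.1, -0.5]
finger_gap: 45.7
finger_force: 24.9
clock: 14.45
eef_pos: [440.4, 252.2, 220.7]
eef_rot: [-3.141, 0.0, 1.571]
wrist_force: [-0.4, -0.8, -0.1]
finger_gap: 91.1
finger_force: 0.0
shift cm [-49.85   9.35   2.08] turn 0.01 yaw 1.571
```

```bash
python3 -m creep '[[1,[-3,0,0],0],[1,[-8,0,0],0],[1,[-13,0,0],0],[1,[-18,0,0],0],[1,[-23,0,0],0],[1,[-28,0,0],0],[1,[-33,0,0],0],[1,[-38,0,0],0],[1,[-43,0,0],0],[1,[-46,3,0],0],[1,[-49,6,1],0],[1,[-49.9,9,2],0]]'; python3 -m creep '[[1,[0,0.3,0],0],[1,[0,0.3,0],0],[1,[0,0.3,0],0]]'
python3 - <<'E'
from h import *
go(534.1,-246.2,41,np.pi/2)
E
```

```text
clock: 15.65
eef_pos: [531.0, -249.2, 198.9]
eef_rot: [-3.139, -0.001, 1.568]
wrist_force: [-0.4, 0.1, 0.0]
finger_gap: 94.2
finger_force: 0.0
clock: 15.95
eef_pos: [533.2, -246.1, 201.1]
eef_rot: [-3.141, -0.0, 1.572]
wrist_force: [0.4, 0.7, 0.8]
finger_gap: 93.9
finger_force: 0.0
shift cm [-0.02  0.1  16.01] turn 0.01 yaw 1.572
```

```bash
python3 -m creep '[[1,[0,0.1,4],0],[1,[0,0.1,8],0],[1,[0,0.1,12],0],[1,[0,0.1,16],0],[1,[0,0.1,16],0],[1,[0,0.1,16],0],[-1,[0,0.1,16],0],[-1,[0,0.1,16],0],[-1,[0,0.1,16],0],[-1,[0,0.1,16],0],[-1,[0,0.1,16],0],[-1,[0,0.1,16],0]]' 25; python3 -m creep '[[-1,[0,0,0],0],[-1,[0,0,0],0],[-1,[0,0,0],0],[-1,[0,0,-1],0],[-1,[0,0,-3],0],[-1,[0,0,-6],0],[-1,[0,0,-10],0],[-1,[0,0,-14],0],[-1,[0,0,-16],0],[-1,[0,0,-16],0],[-1,[0,0,-16],0]]';  python3 - <<'E'
from h import *
go(446.8,186,200,np.pi/2)
E
```

```text
clock: 17.15
eef_pos: [534.8, -246.6, 41.5]
eef_rot: [3.142, 0.0, 1.571]
wrist_force: [-0.1, -0.1, -0.2]
finger_gap: 49.2
finger_force: 0.0
clock: 18.25
eef_pos: [534.6, -246.5, 201.0]
eef_rot: [-3.141, -0.0, 1.571]
wrist_force: [-0.0, -0.2, -0.7]
finger_gap: 45.4
finger_force: 24.9
shift cm [43.25 -8.76  0.11] turn 0.01 yaw 1.571
```

Gripped and lifted. I'll go back in x first, then across.

```bash
python3 -m creep '[[-1,[1,-3,0],0],[-1,[3,-6,0],0],[-1,[7,-8.5,0],0],[-1,[12,-8.8,0],0],[-1,[17,-8.8,0],0],[-1,[22,-8.8,0],0],[-1,[27,-8.8,0],0],[-1,[32,-8.8,0],0],[-1,[37,-8.8,0],0],[-1,[41,-8.8,0],0],[-1,[43,-8.8,0],0],[-1,[43.2,-8.8,0],0]]'; python3 -m creep '[[-1,[0,0,0],0],[-1,[0,0,0],0],[-1,[0,0,2],0],[-1,[0,0,4],0],[-1,[0,0,4],0],[-1,[0,0,4],0]]'
python3 - <<'E'
from h import *
go(446.8,186,61,np.pi/2)
crop("scene",130,130,240,200,3,"pics/i.png")
E
```

```text
clock: 19.45
eef_pos: [445.7, 187.1, 199.8]
eef_rot: [-3.139, 0.001, 1.574]
wrist_force: [-0.5, 0.7, -0.6]
finger_gap: 45.4
finger_force: 24.9
clock: 20.05
eef_pos: [446.9, 184.6, 161.9]
eef_rot: [-3.141, 0.0, 1.57]
wrist_force: [0.6, 0.8, 0.2]
finger_gap: 45.5
finger_force: 24.9
shift cm [ 0.14 -0.   10.09] turn -0.01 yaw 1.57
```

View pics/i.png

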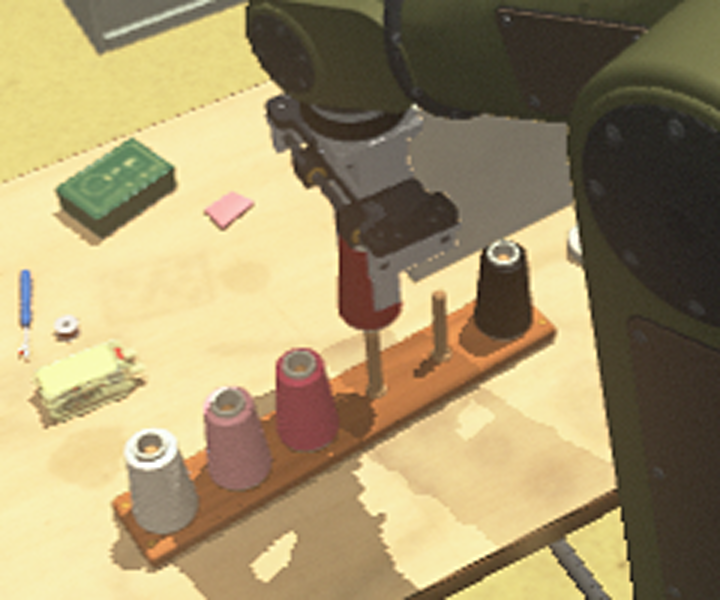

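White, pale pink and rose are seated (tops at 152,447; 228,402; 302,362). Crimson (369,318) is over its pin (375,360). Lowering it.

```bash
python3 -m creep '[[-1,[0.1,0,2],0],[-1,[0.1,0,3.5],0],[-1,[0.1,0,5],0],[-1,[0.1,0,6.5],0],[-1,[0.1,0,7.5],0],[-1,[0.1,0,8.2],0],[-1,[0.1,0,8.8],0],[-1,[0.1,0,9.3],0],[-1,[0.1,0,9.7],0],[-1,[0.1,0,10],0],[-1,[0.1,0,10],0],[-1,[0.1,0,10],0]]'; python3 -m creep '[[-1,[0,0,0.15],0],[-1,[0,0,0.15],0],[0.5,[0,0,0.15],0],[0.5,[0,0,0.15],0],[0.5,[0,0,0.15],0],[0.5,[0,0,-2],0],[0.5,[0,0,-6],0],[0.5,[0,0,-10],0],[0.5,[0,0,-14],0],[1,[0,0,-16],0],[1,[0,0,-16],0],[1,[0,0,-16],0]]'
python3 - <<'E'
from h import *
go(650.7,-215.4,200,np.pi/2)
E
```

```text
clock: 21.3
eef_pos: [446.7, 186.4, 61.6]
eef_rot: [3.141, -0.0, 1.571]
wrist_force: [0.6, -1.1, -0.8]
finger_gap: 45.4
finger_force: 24.9
clock: 22.5
eef_pos: [446.4, 186.3, 220.8]
eef_rot: [-3.141, 0.0, 1.571]
wrist_force: [-0.1, -0.9, -1.3]
finger_gap: 91.1
finger_force: 0.0
shift cm [-40.18  20.41   2.08] turn 0.01 yaw 1.571
```

```bash
python3 -m creep '[[1,[-3,0,0],0],[1,[-8,0,0],0],[1,[-13,0,0],0],[1,[-18,0,0],0],[1,[-23,0,0],0],[1,[-28,0,0],0],[1,[-33,0,0],0],[1,[-37,0,0],0],[1,[-40.2,0,0],0],[1,[-40.2,4,0],0],[1,[-40.2,8,0],0],[1,[-40.2,12,0],0]]'; python3 -m creep '[[1,[0,4,0],0],[1,[0,7.5,0],0],[1,[0,8.4,0],0],[1,[0,8.4,2],0],[1,[0,8.4,2],0],[1,[0,8.4,2],0]]'
python3 - <<'E'
from h import *
go(650.7,-215.4,41,np.pi/2)
crop("top",250,100,190,180,3.2,"pics/j.png")
E
```

```text
clock: 23.7
eef_pos: [567.7, -215.8, 219.3]
eef_rot: [-3.139, -0.001, 1.57]
wrist_force: [1.0, -0.0, 1.1]
finger_gap: 94.1
finger_force: 0.0
clock: 24.3
eef_pos: [650.3, -215.4, 200.1]
eef_rot: [-3.139, -0.001, 1.571]
wrist_force: [0.1, -0.2, 0.1]
finger_gap: 93.8
finger_force: 0.0
shift cm [-1.000e-02  8.000e-02  1.591e+01] turn 0.0 yaw 1.571
```

View pics/j.png

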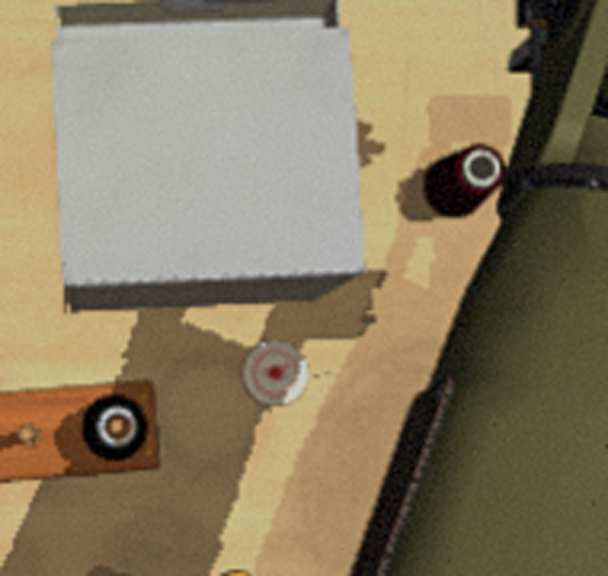

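Burgundy (480,165) stands undisturbed. The gripper above it appears displaced by parallax, and the clearance to the drawer unit is ample. I'll descend and grip.

```bash
python3 -m creep '[[1,[0,0.1,4],0],[1,[0,0.1,8],0],[1,[0,0.1,12],0],[1,[0,0.1,15.9],0],[1,[0,0.1,15.9],0],[1,[0,0.1,15.9],0],[-1,[0,0.1,15.9],0],[-1,[0,0.1,15.9],0],[-1,[0,0.1,15.9],0],[-1,[0,0.1,15.9],0],[-1,[0,0.1,15.9],0],[-1,[0,0.1,15.9],0]]' 25; python3 -m creep '[[-1,[0,0,0],0],[-1,[0,0,0],0],[-1,[0,0,0],0],[-1,[0,0,-1],0],[-1,[0,0,-3],0],[-1,[0,0,-6],0],[-1,[0,0,-10],0],[-1,[0,0,-14],0],[-1,[0,0,-16],0],[-1,[0,0,-16],0],[-1,[0,0,-16],0]]';  python3 - <<'E'
from h import *
go(452.3,120.2,200,np.pi/2)
E
```

```text
clock: 25.55
eef_pos: [651.8, -215.5, 42.5]
eef_rot: [-3.142, 0.0, 1.571]
wrist_force: [-0.5, -0.4, 0.2]
finger_gap: 49.6
finger_force: 0.0
clock: 26.65
eef_pos: [651.6, -215.5, 201.9]
eef_rot: [-3.141, -0.0, 1.571]
wrist_force: [-0.3, 1.1, -1.4]
finger_gap: 45.2
finger_force: 24.9
shift cm [ 33.57 -19.92   0.2 ] turn 0.01 yaw 1.571
```

The last pin is close to the drawer unit (about 9 mm to the gripper body), so I'll turn the gripper 30° away from it on the way.

```bash
python3 -m creep '[[-1,[0,-3,0],0],[-1,[0,-8,0],0],[-1,[0,-13,0],0],[-1,[0,-17,0],0],[-1,[2,-19.9,0],-1],[-1,[7,-19.9,0],-2],[-1,[12,-19.9,0],-3],[-1,[17,-19.9,0],-4],[-1,[22,-19.9,0],-5],[-1,[27,-19.9,0],-6],[-1,[31,-19.9,0],-6],[-1,[33.6,-19.9,0],-6]]'; python3 -m creep '[[-1,[0,0,0],0],[-1,[0,0,0],0],[-1,[0,0,2],0],[-1,[0,0,4],0],[-1,[0,0,4],0],[-1,[0,0,4],0]]'
python3 - <<'E'
from h import *
go(452.3,120.2,61,np.radians(120))
crop("scene",180,110,240,200,3,"pics/k.png")
E
```

```text
clock: 27.85
eef_pos: [451.6, 122.7, 200.9]
eef_rot: [-3.139, -0.001, 2.097]
wrist_force: [0.1, -1.3, -0.7]
finger_gap: 45.3
finger_force: 24.9
clock: 28.45
eef_pos: [452.7, 119.5, 162.5]
eef_rot: [-3.141, -0.0, 2.094]
wrist_force: [0.9, -0.5, -0.1]
finger_gap: 45.7
finger_force: 24.9
shift cm [8.000e-02 1.000e-02 1.015e+01] turn -0.01 yaw 2.094
```

View pics/k.png

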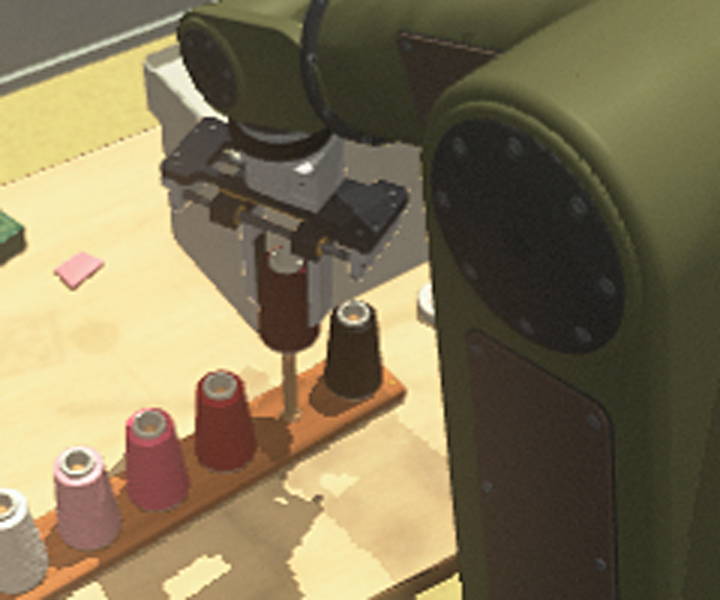

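Burgundy (288,340) is above its pin (290,385). The gripper body lies along the drawer unit's corner with room to spare, and crimson is seated (220,385). Lowering it.

```bash
python3 -m creep '[[-1,[0.1,0,2],0],[-1,[0.1,0,3.5],0],[-1,[0.1,0,5],0],[-1,[0.1,0,6.5],0],[-1,[0.1,0,7.5],0],[-1,[0.1,0,8.2],0],[-1,[0.1,0,8.8],0],[-1,[0.1,0,9.3],0],[-1,[0.1,0,9.7],0],[-1,[0.1,0,10],0],[-1,[0.1,0,10],0],[-1,[0.1,0,10],0]]'; python3 -m creep '[[-1,[0,0,0.15],0],[-1,[0,0,0.15],0],[0.3,[0,0,0.15],0],[0.3,[0,0,0.15],0],[0.3,[0,0,0.15],0],[0.3,[0,0,-2],0],[0.3,[0,0,-6],0],[0.3,[0,0,-10],0],[0.3,[0,0,-14],0],[0.3,[0,0,-18],0],[0.3,[0,0,-20],0],[0.3,[0,0,-20],0]]'; python3 -m creep '[[0.3,[0,-4,-4],0],[0.3,[0,-8,-6],0],[0.3,[-5,-10,-6],0],[0.3,[-10,-11,-6],0],[0.3,[-15,-12,-6],0],[0.3,[-20,-14,-6],0],[0.3,[-25,-15,-6],0],[0.3,[-30,-15,-6],0],[0.3,[-33,-15,-6],0],[0.3,[-33,-15,-6],0]]'
python3 - <<'E'
from h import *
crop("scene",100,100,266,200,3,"pics/l.png")
crop("top",130,120,310,150,2.5,"pics/m.png")
E
```

```text
clock: 29.7
eef_pos: [452.3, 121.3, 62.6]
eef_rot: [3.141, 0.0, 2.095]
wrist_force: [-1.3, 0.7, -0.4]
finger_gap: 45.2
finger_force: 24.9
clock: 30.9
eef_pos: [453.0, 121.4, 265.2]
eef_rot: [3.137, 0.002, 2.095]
wrist_force: [-0.3, -0.1, -0.7]
finger_gap: 61.5
finger_force: 0.0
clock: 31.9
eef_pos: [488.1, -242.9, 319.0]
eef_rot: [-3.139, -0.004, 2.092]
wrist_force: [0.1, 0.4, -1.0]
finger_gap: 61.2
finger_force: 0.0
```

View pics/l.png

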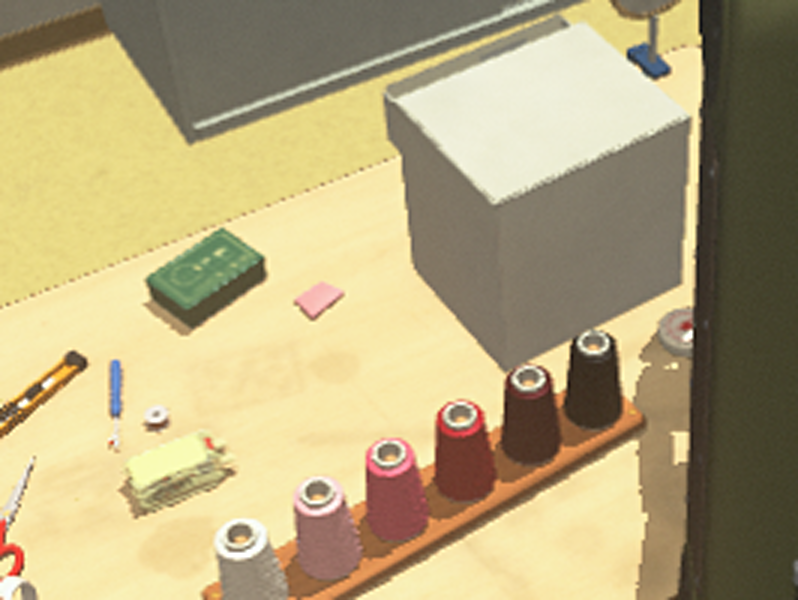

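View pics/m.png

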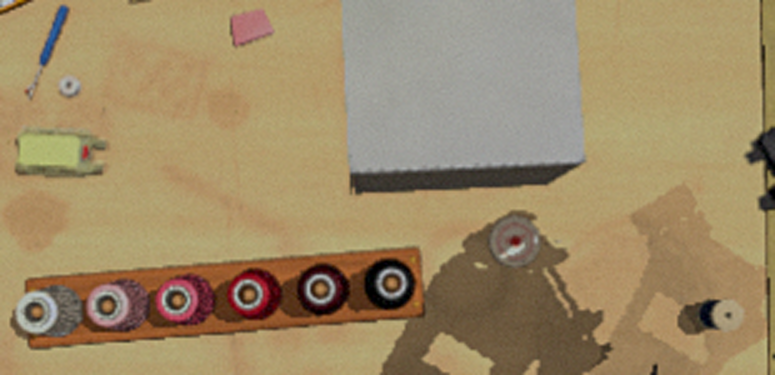

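All six cones are seated in a straight line, with even tops from white (240,537) to black (594,345) in the scene crop. The order is white, pale pink, rose, crimson, burgundy, black. The pin case, tape measure and navy spool haven't moved, so I'll hand it in.

```bash
python3 -m creep '[[0.3,[0,0,0],0],[0.3,[0,0,0],0],[0.3,[0,0,0],0],[0.3,[0,0,0],0]]'; python3 -c "
from cell import manip
print(manip.sign_off())"
```

```text
clock: 32.4
eef_pos: [487.4, -239.1, 322.8]
eef_rot: [3.141, 0.001, 2.095]
wrist_force: [-0.0, 0.4, -1.2]
finger_gap: 60.9
finger_force: 0.0
the job is handed in; nothing more can be done
None
```

The job is handed in at 32 s: all four loose cones are fully seated, so the rack runs white, pale pink, rose, crimson, burgundy, black, and the pin case, tape measure and navy spool were not moved.

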